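Get the V-block out from behind the set-up blocks

ROBOT

A 7-joint arm with a two-finger parallel gripper is mounted at the origin on the work surface. World frame = base frame: x ahead of the robot, y to its left, z up, the work surface at z = 0. Lengths are in m, angles in degrees, forces in N, time in s.
With the tool pointing down it reaches from about 0.35 to 0.775 m from the base axis. Payload 3.1 kg.
Tool frame: the origin (TCP) lies between the finger pads, 19 mm behind the fingertips; this is the grasp point; z points along the fingers, y is the line along which they close (so a half turn about z gives the same grasp; the last joint's range is limited). The gripper opens to 85 mm and grips with 20 to 120 N. Pads are 22 mm wide; open, the fingers measure 114 mm over their backs; the gripper's body (76 mm by 85 mm) begins 54 mm behind the grasp point. The pads swing forward as they close: fully open they stand 13 mm farther back than shut.
Start: joints at [-74.295, 17.813, 0.802, 86.603, -0.252, 75.585, -1.558], TCP at [0.171, 0.523, 0.25] pointing down, gripper open.
Joint ranges: [-154.91, 154.91], [-16.99, 109.72], [-72.82, 74.43], [7.12, 147.25], [-82.49, 262.49], [11.32, 116.49], [-174.64, 174.64]. Speed limits (degrees/s): [159.86, 159.86, 180, 180, 180, 180, 180].

INTERFACE

Orientations are given as [roll, pitch, yaw] about the fixed x, y, z axes, in that order (R = Rz(yaw) Ry(pitch) Rx(roll)).
In Python, from plant import * gives the robot as it stands. The module is installed in compiled form; this text tells all that it offers.
- The arm moves only by the tool send_rows, never from a script. Its argument "moves" is one flat list of numbers, 7 for each row, row after row: the turn, a rotation vector about the tool's x, y, z in units of 8 degrees (1.0 is 8 degrees), then the shift along the tool's x, y, z in mm, then the finger opening in mm, from 0 to 85.4. A call has 1 to 5 rows; each row is the pose to reach, as a shift and turn from the pose commanded when the call began, along the tool's axes at that moment; what a row does not reach only later rows make up. A row lasts 1/8 s, in which the tool goes at most 62.5 mm and 10.7 degrees, less where a joint would pass 70% of its speed; a pose out of reach is approached as far as the arm can. A call with a gripper value outside its range is refused whole. The fingers move at their own pace and stop on an object; the grip force is fixed at half the most. Time passes only in rows, so rows that repeat a pose let the fingers close. It gives the time, the measured TCP pose, the force, the opening and the grip force at its end, in the units of the state.
- sense(): the state, without advancing time (a new reading comes with each control period).
- camera(name): name is "side" or "top" or "wrist"; returns a dict with "frame" (400x640x3 uint8, red, green, blue), "mtx" (3x3 intrinsics, pixels), "k1" (the pictures are not rectified: a ray, as slopes to the right and down, at radius r is drawn at 1 + k1 r^2 times it, then the intrinsics apply), "eye" and "orientation" of the camera in the world. Camera axes: x right, y up, looking along -z (the intrinsics and any distortion apply to the point x, -y, -z); pixel columns grow to the right and rows downward; lengths in m; the calibration is good to about 2 mm. A picture is of the moment at which its call begins. There is no depth.
- job_done(): hands the job in; it is judged then, once.
The state is a dict: "t": time; "joints": joint angles; "dq": joint speeds; "joint_efforts": joint torques, N m; "eef_pos": TCP position; "tcp_rot": TCP orientation; "force": force on the tool from outside, world axes, zero at the start; "moment": the same for the moment, N m; "gripper_width": opening from 0.0 (shut) to 1.0 (fully open); "gripper_force": force on a finger pad.
Only numpy, scipy, OpenCV 4.12 (cv2) and the standard library are available. Lean on these libraries where they do the work, as an engineer would, in place of code of your own. Each camera call takes 0.05 s, during which the arm holds its last target. There are 200 camera calls.

TASK

The V-block lies at the back of the wooden tool tray, boxed in by the screw jack, the square collet block and the step block. Stand those three on the rubber bench mat first, then lift out the V-block and set it down gently, vee up, in the middle of the granite plate with its vee running along the plate's length. Then put the three back, each fully down in the tray recess that is cut to its shape; never let any of the four tip over.

Things in the scene. Friction and masses are not known exactly. Their poses are not given: they have to be found in the camera images.
- screw_jack: machinist's screw jack, dark steel: round foot 44 mm diameter, plain round barrel 34 mm diameter from 13 to 66 mm up, thin screw, bright round head 29 mm diameter, top at 90 mm. About 0.45 kg. Starts standing in the round recess. Grip across the barrel from any side, best 62 mm above the underside, so that the fingertips clear the V-block. Origin: centre of the underside; z up
- collet_block: square collet block, bright steel, 44 x 44 mm, 75 mm high, standing on end, a 31 mm round bore in its top. About 0.65 kg. Starts standing in the square recess. Grip across two flat sides that face away from each other, best 60 mm above the underside. Origin: centre of the underside; x and y square to its sides, z up
- step_block: clamping step block, dark steel staircase 34 mm wide (its x), 48 mm long (its y), rising in 8 mm treads from 30 mm high at its -y end to 78 mm over the last 16 mm at its +y end. About 0.5 kg. Starts in the oblong recess; fits either way round. Grip across the 34 mm width on the tall part, best 10 mm to +y and 60 mm above the underside. Origin: centre of the underside; z up
- v_block: low bright steel V-block 64 mm wide (its y), 44 mm long (its x), 32 mm high; vee in the top 36 mm wide, 18 mm deep, along its x. About 0.5 kg. Starts at the tray's far side, underside 10 mm above the bench, 10 to 20 mm from the three pieces, 3 mm from the back wall. Once they are gone, grip across the 64 mm width, TCP about 30 mm above its underside. Origin: centre of the underside; z up
- round_tile: black inlay tile 64 x 64 x 12 mm, fixed in the tray, with a round grey-floored recess 56 mm across, 8 mm deep: home of the screw jack. Origin: centre of the tile's underside, 6 mm above the bench; recess floor 4 mm above it. The three tiles are turned like the tray and swap places. Tray: wood, 128 (tile's x) x 210 mm; its walls and the fixed nuts in its front corners reach 32 mm above the bench
- square_tile: the same kind of tile with a square recess 56 x 56 mm, 8 mm deep: the home of the collet block. Origin: centre of the tile's underside, recess floor 4 mm above it
- oblong_tile: the same kind of tile with an oblong recess, 45 mm along its x and 58 mm along its y, 8 mm deep: the home of the step block (its 48 mm length along the tile's y). Origin: centre of the tile's underside, recess floor 4 mm above it
- bench_mat: black rubber mat, 280 mm (its x) x 150 mm (its y), 3 mm thick, fixed to the bench on one side of the tray: the side area. Origin: centre of the underside; the top is 3 mm above it
- granite_plate: small grey granite surface plate on rubber feet, 200 mm long (its x) x 140 mm wide (its y), top 40 mm above the bench, fixed, on the other side of the tray from the mat. Origin: centre of the underside; the top is 40 mm above it
Mind the look-alikes: they are no part of the job. What is shaped like the v_block but turquoise or yellow is not meant.

How it is judged (in metres and radians):
On the way, in this order (a step that is already met when the one before it is completed fails the run):
1. the screw jack, the collet block and the step block all stand upright on the bench mat (x of screw_jack in the frame of bench_mat between -0.14 and 0.14 m and y of screw_jack in the frame of bench_mat between -0.075 and 0.075 m and z of each of screw_jack, collet_block, step_block in the frame of bench_mat below 0.007 m and angle between each of screw_jack, collet_block, step_block's own z axis and vertical below 0.06 rad and x of collet_block in the frame of bench_mat between -0.14 and 0.14 m and y of collet_block in the frame of bench_mat between -0.075 and 0.075 m and x of step_block in the frame of bench_mat between -0.14 and 0.14 m and y of step_block in the frame of bench_mat between -0.075 and 0.075 m), for 0.2 s.
2. the V-block stands vee up in the middle of the granite plate, its vee along the plate's length (horizontal distance between v_block and granite_plate below 0.015 m and z of v_block in the frame of granite_plate between 0.036 and 0.043 m and angle between v_block's own z axis and vertical below 0.06 rad and angle between the x axis of v_block and the x axis of granite_plate, either way round below 0.2 rad), for 0.2 s.
At the end, for the whole second after the job is handed in: jack, collet block and step block upright (0.06 rad), fully down in their own recesses (origin within 11 mm of the tile's, under 3.5 mm above its floor); V-block upright on the plate, within 15 mm of its centre, vee within 0.2 rad of its length; all at rest (under 20 mm/s) (all of step 2 and horizontal distance between screw_jack and round_tile below 0.011 m and z of screw_jack in the frame of round_tile below 0.0075 m and angle between each of screw_jack, collet_block, step_block's own z axis and vertical below 0.06 rad and horizontal distance between collet_block and square_tile below 0.011 m and z of collet_block in the frame of square_tile below 0.0075 m and horizontal distance between step_block and oblong_tile below 0.011 m and z of step_block in the frame of oblong_tile below 0.0075 m and linear speed of each of screw_jack, collet_block, step_block, v_block below 0.02 m/s); the robot touches nothing.
It fails at once if one of the four pieces tips over (angle between any of screw_jack, collet_block, step_block, v_block's own z axis and vertical above 0.6 rad).
It fails at once if the V-block is dropped or rammed on the granite (over 150 N) (contact force between v_block and granite_plate above 150 N).
It also fails if it takes over 144 s, if anything falls off the work surface, if the arm or the gripper's body presses on something with over 40 N, if the wrist force passes 120 N, or if a joint passes its speed limit or range.

## Working session

There is one attempt and no reset: what is moved stays moved. The work goes in short steps, Python scripts to look and compute and a tool call to move; the robot and the scene stay as the last step left them, time stands still between calls to the robot, and variables do not carry over. Pictures are saved under pics/ and viewed, at most 14 in all, crops included, and the job is handed in when it is done.

Besides the shell and the picture viewer there is one more tool, called after ">>>" as name(argument=value, ...) on one line, values as JSON. send_rows: Moves the arm, as the interface text tells. Its arguments: {"type":"object","properties":{"moves":{"type":"array"}},"required":["moves"]}

```bash
mkdir -p pics; python3 - <<'E'
from plant import *
import cv2
s=sense();print({k:s[k] for k in('t','eef_pos','tcp_rot','gripper_width')})
for n in("top","side"):
    c=camera(n);cv2.imwrite(f"pics/{n}0.png",c["frame"][:,:,::-1]);print(n,c["mtx"],c["k1"],c["eye"],c["orientation"])
E
```

```text
{'t': 0.0, 'eef_pos': array([0.17058218, 0.52215275, 0.24893077]), 'tcp_rot': array([-1.79865911e+02,  4.08912133e-03,  1.61911778e+02]), 'gripper_width': 0.9969674910921653}
top [[368.01381508   0.         321.63894893]
 [  0.         368.01381508 202.8978085 ]
 [  0.           0.           1.        ]] 0.01968280830779796 [ 0.52577274 -0.00984902  0.82629487] [  5.0106291    1.60796312 -91.56699595]
side [[493.08805835   0.         319.14236277]
 [  0.         493.08805835 202.32430431]
 [  0.           0.           1.        ]] -0.09611802416273507 [ 0.13565349 -0.84323887  0.74047946] [ 55.20409168  -0.74576128 -28.908205  ]
```

View pics/top0.png

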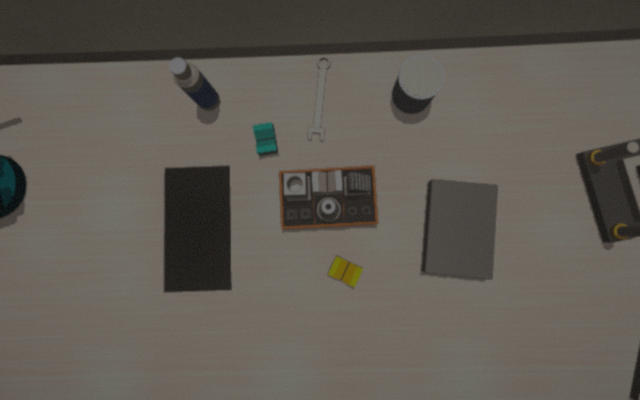

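View pics/side0.png

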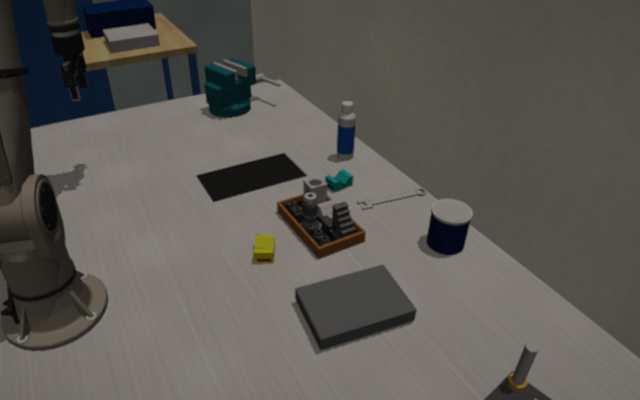

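The top view shows these V-block-shaped candidates: bright steel at (327,182) inside the tray, turquoise at (265,139), yellow at (345,271). By the description I choose the steel one at (327,182). The mat is at (198,228) on the +y side, and the granite plate is at (460,229). Next I check the choice in a close crop.

```bash
python3 - <<'E'
import cv2,numpy as np
a=cv2.imread("pics/top0.png")
def enh(a,x0,y0,w,h,s,n):
    c=cv2.resize(a[y0:y0+h,x0:x0+w],None,fx=s,fy=s,interpolation=cv2.INTER_CUBIC)
    c=(255*(c/255.)**.6).astype(np.uint8)
    for i in range(0,w,10):cv2.putText(c,str(x0+i),(i*s,10),0,.35,(0,255,255),1);cv2.line(c,(i*s,12),(i*s,18),(0,255,255))
    for i in range(0,h,10):cv2.putText(c,str(y0+i),(0,i*s+4),0,.35,(0,255,255),1);cv2.line(c,(22,i*s),(28,i*s),(0,255,255))
    cv2.imwrite(n,c)
enh(a,273,160,110,76,7,"pics/top_crop.png")
g=a.astype(int).sum(2)
# mat, granite rects
for nm,(x0,y0,x1,y1),lo,hi in(("mat",(150,150,245,305),0,110),("gran",(410,165,510,290),110,250)):
    print(nm,np.percentile(g[y0:y1,x0:x1],[5,25,50,75,95]))
    m=((g[y0:y1,x0:x1]<hi)).astype(np.uint8)
    cs=max(cv2.findContours(m,0,1)[0],key=cv2.contourArea)
    r=cv2.minAreaRect(cs);print(r,cv2.boxPoints(r)+[x0,y0])
E
```

```text
mat [ 84.  96. 111. 316. 323.]
((47.0, 78.5), (123.0, 64.0), 90.0) [[165. 167.]
 [229. 167.]
 [229. 290.]
 [165. 290.]]
gran [200. 212. 222. 318. 325.]
((49.4352912902832, 64.84117889404297), (72.1714096069336, 97.32786560058594), 4.39870548248291) [[419.723526   275.59412384]
 [427.18823242 178.55294037]
 [499.14705658 184.08823395]
 [491.68235016 281.12941742]]
```

View pics/top_crop.png

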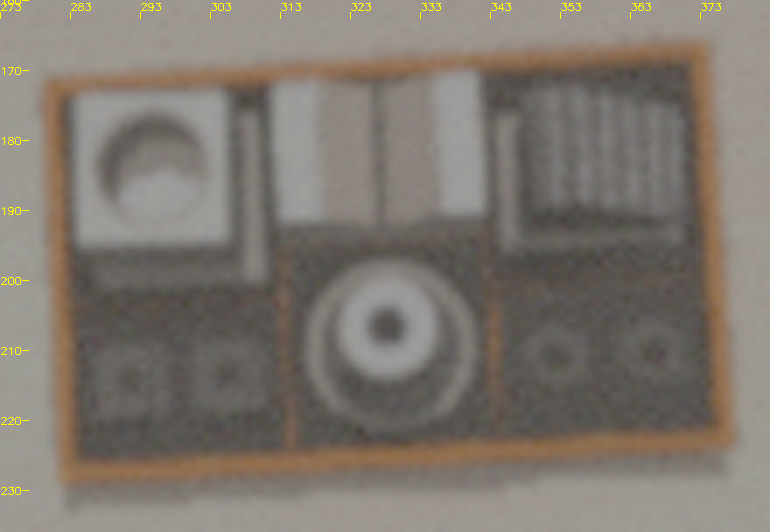

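The crop confirms the choice: bright steel with its vee up, spanning pixels 312–343 by 170–192. The collet block is at (295,184) and the step block at (359,183). The jack head is at (328,207) and its recess at (328.5,210). The outer tray corners are (279.5,171.5), (374,166), (377,223) and (282.5,228.5).

```bash
cat > h.py <<'E'
from plant import *
import numpy as np, cv2
from scipy.spatial.transform import Rotation as R
def rot(e): return R.from_euler('xyz',e,degrees=True)
def ray(c,px):
    k=np.asarray(c["mtx"]); d=(np.array(px,float)-k[:2,2])/[k[0,0],k[1,1]]
    u=d.copy()
    for _ in range(20): u=d/(1+c["k1"]*(u@u))
    return rot(c["orientation"]).apply([u[0],-u[1],-1])
def at(c,px,z):
    v=ray(c,px); e=np.asarray(c["eye"]); return (e+v*(z-e[2])/v[2])
def proj(c,p):
    q=rot(c["orientation"]).inv().apply(np.asarray(p)-c["eye"]); u=np.array([q[0],-q[1]])/-q[2]
    u=u*(1+c["k1"]*(u@u)); k=c["mtx"]; return u*[k[0,0],k[1,1]]+k[:2,2]
def go(x,y,z,yaw):
    s=sense(); r=rot(s["tcp_rot"]); t=R.from_euler('xyz',[180,0,yaw],degrees=True)
    sh=r.inv().apply(np.array([x,y,z])-s["eef_pos"])*1e3
    rv=(r.inv()*t).as_rotvec(degrees=True)/8
    print("from",s["eef_pos"].round(4),s["tcp_rot"].round(2),"turn",rv.round(3),"shift",sh.round(1))
def save(c,n,box=None,s=1):
    a=c["frame"][:,:,::-1]; x0,y0,x1,y1=box or (0,0,640,400)
    a=cv2.resize(a[y0:y1,x0:x1],None,fx=s,fy=s,interpolation=cv2.INTER_CUBIC)
    cv2.imwrite(n,(255*(a/255.)**.6).astype(np.uint8))
E
python3 - <<'E'
from h import *
c=camera("top")
def rect(n,ps,z):
    w=np.array([at(c,p,z) for p in ps]); m=w.mean(0)
    print(n,m.round(4),[np.linalg.norm(w[i]-w[i-1]).round(4) for i in range(4)],
      "dir of edge01",np.degrees(np.arctan2(*(w[0]-w[1]+w[3]-w[2])[[1,0]])).round(2))
rect("tray",[(279.5,171.5),(374,166),(377,223),(282.5,228.5)],.032)
rect("mat",[(165,167),(230,166),(231,291),(164,291)],.003)
rect("gran",[(429,179),(497.5,184),(492,279),(422,274)],.04)
rect("collet",[(283.5,173),(305,173),(305.5,194.5),(284,195)],.085)
rect("vb",[(312,171.5),(341,170),(343,190.5),(313,191.5)],.042)
print("jack",at(c,(328.3,206.7),.1), "round recess",at(c,(328.8,210),.018))
print("step",[at(c,(348,185),.08),at(c,(370,185),.05)])
E
```

```text
tray [ 0.6083 -0.0038  0.032 ] [np.float64(0.1248), np.float64(0.2066), np.float64(0.1241), np.float64(0.2038)] dir of edge01 91.61
mat [0.5507 0.2919 0.003 ] [np.float64(0.2785), np.float64(0.1491), np.float64(0.2801), np.float64(0.1491)] dir of edge01 88.79
gran [ 0.5327 -0.2792  0.04  ] [np.float64(0.2013), np.float64(0.1435), np.float64(0.1993), np.float64(0.1434)] dir of edge01 84.27
collet [0.6319 0.0634 0.085 ] [np.float64(0.0452), np.float64(0.044), np.float64(0.0441), np.float64(0.0438)] dir of edge01 88.88
vb [ 0.6424 -0.0031  0.042 ] [np.float64(0.0435), np.float64(0.0626), np.float64(0.0446), np.float64(0.0644)] dir of edge01 90.64
jack [ 0.5820659  -0.00418599  0.1       ] round recess [ 0.58110857 -0.0044356   0.018     ]
step [array([ 0.6268263 , -0.04549385,  0.08      ]), array([ 0.62942856, -0.09342658,  0.05      ])]
```

```bash
python3 -c "
from h import *
go(.36,.26,.28,125); go(.54,-.004,.28,91)"
```

```text
from [0.1706 0.5223 0.2492] [-179.9     0.    161.91] turn [-0.012  0.005  4.614] shift [-261.5 -190.6  -30.5]
from [0.1706 0.5223 0.2492] [-179.9     0.    161.91] turn [-1.100e-02  8.000e-03  8.864e+00] shift [-514.5 -385.7  -30.1]
```

>>> send_rows(moves=[0, 0, 1.1, -60, -42, -10, 85, 0, 0, 2.2, -110, -80, -20, 85, 0, 0, 3.3, -160, -115, -25, 85, 0, 0, 4.0, -205, -150, -30, 85, 0, 0, 4.6, -250, -182, -30, 85])

```text
t: 0.78
eef_pos: [0.3529, 0.2704, 0.2804]
tcp_rot: [179.9, -0.0, 125.0]
force: [0.8, -0.2, -0.4]
gripper_width: 0.999
gripper_force: 0.0
```

```bash
python3 -c "
from h import *
go(.54,-.004,.28,91)"
```

```text
from [0.3529 0.2704 0.2804] [ 1.7993e+02 -2.0000e-02  1.2495e+02] turn [ 0.007 -0.005  4.244] shift [-3.321e+02 -3.800e+00  2.000e-01]
```

>>> send_rows(moves=[0, 0, 1.0, -62, 0, 0, 85, 0, 0, 2.0, -124, 0, 0, 85, 0, 0, 3.0, -186, 0, 0, 85, 0, 0, 3.7, -248, 0, 0, 85, 0, 0, 4.25, -308, -4, 0, 85])

```text
t: 1.4
eef_pos: [0.5267, 0.0166, 0.2798]
tcp_rot: [180.0, -0.0, 91.0]
force: [1.1, 0.1, 0.5]
gripper_width: 0.995
gripper_force: 0.0
```

>>> send_rows(moves=[0, 0, 0, -24, 0, 0, 85, 0, 0, 0, -24, 0, 0, 85, 0, 0, 0, -24, 0, 0, 85])

```text
t: 1.78
eef_pos: [0.526, -0.0038, 0.2797]
tcp_rot: [-180.0, -0.1, 91.3]
force: [0.7, 0.5, -1.2]
gripper_width: 0.994
gripper_force: 0.0
```

```bash
python3 -c "
from h import *
c=camera('wrist'); save(c,'pics/w1.png'); import pickle; pickle.dump(c,open('w1.pkl','wb')); print(c['mtx'],c['k1'],c['eye'],c['orientation'],sense()['joints'])"
```

```text
[[342.70246965   0.         318.92554855]
 [  0.         342.70246965 202.35521441]
 [  0.           0.           1.        ]] -0.044596387401590824 [0.52442112 0.06928647 0.40322989] [-16.82596268   0.10313331   1.24860698] [-29.25882518  15.74563213  35.75487275  88.218932    -9.390602
  79.08373724   8.58960612]
```

View pics/w1.png

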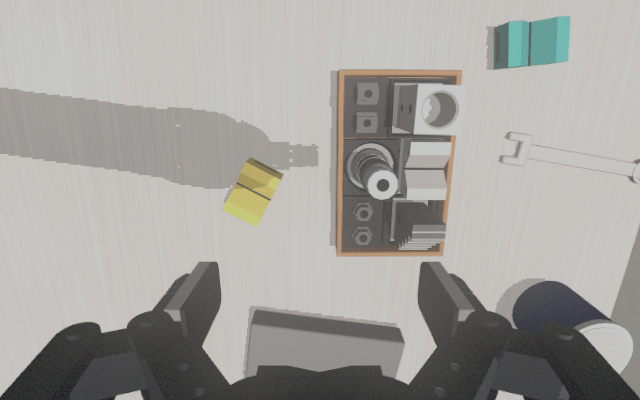

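The wrist view shows +x to the right and +y up. The collet block is at (430,108), the V-block at (427,168), the jack head at (381,184) and the step block at (418,225). Next I zoom in on the step block.

```bash
python3 -c "
from h import *
import pickle; c=pickle.load(open('w1.pkl','rb')); save(c,'pics/w1c.png',(330,60,470,260),4)
a=cv2.imread('pics/w1c.png'); cv2.imwrite('pics/w1c.png',a[:, :][0:800][200:800])"
```

```text
(no output)
```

View pics/w1c.png

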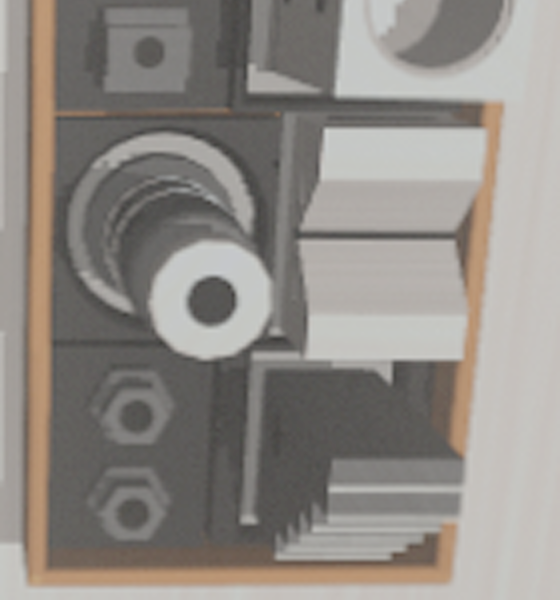

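The crop shows the step block's tall face on its +y side, towards the V-block. Its 16 mm top tread spans crop (330–465, 458–488), and the jack head centre is at crop (211,299).

```bash
python3 -c "
from h import *
import pickle; c=pickle.load(open('w1.pkl','rb'))
f=lambda x,y:(330+x/4-.4,110+y/4-.4)
print('jack',at(c,f(211,299),.1))
print('step top',[at(c,f(*p),.088).round(4) for p in((330,458),(465,458),(330,490),(463,490))])
print('vb',[at(c,f(*p),.042).round(4) for p in((325,128),(485,128),(463,358),(307,358))])
print('collet',at(c,f(333,100),.085),at(c,f(503,102),.085))
print('oblong recess',[at(c,f(*p),.018).round(4) for p in((250,352),(393,362),(240,524))])
print('round recess',[at(c,f(*p),.018).round(4) for p in((68,230),(255,210),(165,132))])
print('tray',[at(c,f(*p),.032).round(4) for p in((28,580),(450,580))])
go(.582,-.004,.15,91)
"
```

```text
jack [ 0.58327263 -0.00397918  0.1       ]
step top [array([ 0.618 , -0.0463,  0.088 ]), array([ 0.6515, -0.0456,  0.088 ]), array([ 0.6188, -0.0547,  0.088 ]), array([ 0.6521, -0.0541,  0.088 ])]
vb [array([0.6211, 0.0288, 0.042 ]), array([0.6635, 0.03  , 0.042 ]), array([ 0.6656, -0.0331,  0.042 ]), array([ 0.6223, -0.0341,  0.042 ])]
collet [0.610861   0.04005434 0.085     ] [0.65040927 0.04070375 0.085     ]
oblong recess [array([ 0.6118, -0.0395,  0.018 ]), array([ 0.6543, -0.0416,  0.018 ]), array([ 0.6134, -0.0939,  0.018 ])]
round recess [array([ 0.5569, -0.0045,  0.018 ]), array([0.6098, 0.0025, 0.018 ]), array([0.5828, 0.0239, 0.018 ])]
tray [array([ 0.5486, -0.1073,  0.032 ]), array([ 0.6747, -0.1048,  0.032 ])]
from [ 0.526  -0.0034  0.2797] [-1.7997e+02 -1.0000e-01  9.1320e+01] turn [-0.004 -0.013  0.041] shift [ -2.1  56.  129.7]
```

>>> send_rows(moves=[0, 0, 0, -1, 50, 20, 85, 0, 0, 0, -1, 56.5, 70, 85, 0, 0, 0, -1, 56.5, 120, 85, 0, 0, 0, -1, 56.5, 160, 85, 0, 0, 0, -1, 56.5, 185, 85])

```text
t: 2.45
eef_pos: [0.5812, -0.0027, 0.0924]
tcp_rot: [-179.8, -0.1, 91.3]
force: [0.6, 0.3, -0.5]
gripper_width: 0.996
gripper_force: 0.0
```

>>> send_rows(moves=[0, 0, 0, 0, 0, 11, 85, 0, 0, 0, 0, 0, 22, 85, 0, 0, 0, 0, 0, 22, 85])

```text
t: 2.82
eef_pos: [0.5828, -0.0054, 0.073]
tcp_rot: [-180.0, -0.0, 91.2]
force: [-0.1, 1.2, 0.2]
gripper_width: 0.994
gripper_force: 0.0
```

```bash
python3 -c "
from h import *
go(.582,-.004,.072,91.3)"
```

```text
from [ 0.5828 -0.0054  0.073 ] [-1.7999e+02 -2.0000e-02  9.1160e+01] turn [-0.001 -0.003 -0.018] shift [ 1.4 -0.8  1. ]
```

>>> send_rows(moves=[0, 0, 0, 1, -0.5, 1, 60, 0, 0, 0, 1, -0.5, 1, 45, 0, 0, 0, 1, -0.5, 1, 30, 0, 0, 0, 1, -0.5, 1, 20, 0, 0, 0, 1, -0.5, 1, 20])

```text
t: 3.45
eef_pos: [0.5834, -0.005, 0.073]
tcp_rot: [179.9, -0.0, 91.1]
force: [0.2, 0.6, 4.7]
gripper_width: 0.372
gripper_force: 59.5
```

>>> send_rows(moves=[0, 0, 0, 0, 0, 0, 20, 0, 0, 0, 0, 0, 0, 20, 0, 0, 0, 0, 0, 0, 20])

```text
t: 3.82
eef_pos: [0.5834, -0.005, 0.073]
tcp_rot: [179.9, -0.0, 91.1]
force: [1.3, 1.1, 5.4]
gripper_width: 0.378
gripper_force: 59.6
```

```bash
python3 -c "
from h import *
s=sense();print(s['eef_pos'],s['tcp_rot'],s['gripper_width'],s['gripper_force'])"
```

```text
[ 0.5833797  -0.00498039  0.07296343] [ 1.79851382e+02 -3.15574266e-03  9.11165093e+01] 0.3779590742757014 59.64705744758248
```

>>> send_rows(moves=[0, 0, 0, 0, 0, -20, 20, 0, 0, 0, 0, 0, -60, 20, 0, 0, 0, 0, 0, -100, 20, 0, 0, 0, 10, -5, -125, 20, 0, 0, 0, 45, -21, -127, 20])

```text
t: 4.45
eef_pos: [0.5606, 0.0361, 0.1996]
tcp_rot: [179.9, 0.2, 90.7]
force: [1.0, 0.7, -4.6]
gripper_width: 0.375
gripper_force: 60.9
```

>>> send_rows(moves=[0, 0, 0, 50, -23, 0, 20, 0, 0, 0, 100, -46, 0, 20, 0, 0, 0, 150, -69, 0, 20, 0, 0, 0, 200, -92, 0, 20, 0, 0, 0, 240, -111, 0, 20])

```text
t: 5.08
eef_pos: [0.4411, 0.2789, 0.1965]
tcp_rot: [-179.7, 0.2, 91.2]
force: [-0.5, -0.1, -5.1]
gripper_width: 0.375
gripper_force: 60.8
```

```bash
python3 -c "
from h import *
go(.44,.29,.068,91.1)"
```

```text
from [0.4411 0.2789 0.1965] [-1.7968e+02  1.5000e-01  9.1250e+01] turn [-0.04   0.019  0.018] shift [ 1.150e+01 -1.000e-01  1.285e+02]
```

>>> send_rows(moves=[0, 0, 0, 11, 0, 30, 20, 0, 0, 0, 11, 0, 70, 20, 0, 0, 0, 11, 0, 100, 20, 0, 0, 0, 11, 0, 118, 20, 0, 0, 0, 11, 0, 126, 20])

```text
t: 5.7
eef_pos: [0.4417, 0.2867, 0.0699]
tcp_rot: [-179.6, 0.3, 91.1]
force: [-0.2, -0.4, -5.1]
gripper_width: 0.368
gripper_force: 60.7
```

>>> send_rows(moves=[0, 0, 0, 0, 0, 1, 20, 0, 0, 0, 0, 0, 2, 20, 0, 0, 0, 0, 0, 2, 20])

```text
t: 6.08
eef_pos: [0.445, 0.2887, 0.0717]
tcp_rot: [179.9, -0.1, 91.1]
force: [-0.2, 0.0, -4.1]
gripper_width: 0.378
gripper_force: 60.8
```

>>> send_rows(moves=[0, 0, 0, 0, 0, 2, 20, 0, 0, 0, 0, 0, 4, 20, 0, 0, 0, 0, 0, 5, 20, 0, 0, 0, 0, 0, 5.5, 20, 0, 0, 0, 0, 0, 5.5, 20])

```text
t: 6.7
eef_pos: [0.4445, 0.2885, 0.066]
tcp_rot: [-180.0, -0.0, 91.1]
force: [-2.0, -0.5, 0.7]
gripper_width: 0.376
gripper_force: 61.3
```

```bash
python3 -c "
from h import *
s=sense();print(s['eef_pos'],s['tcp_rot'],s['force'])"
```

```text
[0.44451279 0.28848066 0.06595258] [-1.79989818e+02 -1.77203304e-02  9.11121152e+01] [-2.00853615 -0.53632471  0.71823385]
```

>>> send_rows(moves=[0, 0, 0, 0, 0, 0, 45, 0, 0, 0, 0, 0, 0, 65, 0, 0, 0, 0, 0, 0, 85, 0, 0, 0, 0, 0, 0, 85, 0, 0, 0, 0, 0, -20, 85])

```text
t: 7.32
eef_pos: [0.4433, 0.2877, 0.0844]
tcp_rot: [-179.8, 0.1, 91.1]
force: [0.9, 0.5, -0.7]
gripper_width: 0.995
gripper_force: 0.0
```

>>> send_rows(moves=[0, 0, 0, 0, 0, -60, 85, 0, 0, 0, 0, 0, -110, 85, 0, 0, 0, -40, 30, -115, 85, 0, 0, 0, -90, 70, -115, 85, 0, 0, 0, -140, 110, -115, 85])

```text
t: 7.95
eef_pos: [0.5563, 0.1522, 0.201]
tcp_rot: [179.9, -0.1, 91.2]
force: [0.9, 0.5, 0.5]
gripper_width: 0.997
gripper_force: 0.0
```

>>> send_rows(moves=[0, 0, 0, -45, 35, 0, 85, 0, 0, 0, -89, 73, 0, 85, 0, 0, 0, -89, 73, 0, 85, 0, 0, 0, -89, 73, 0, 85])

```text
t: 8.45
eef_pos: [0.6297, 0.0658, 0.2]
tcp_rot: [-179.9, -0.1, 91.1]
force: [-0.7, 0.6, -0.2]
gripper_width: 0.995
gripper_force: 0.0
```

```bash
python3 -c "
from h import *
go(.632,.063,.070,91.2)
c=camera('wrist'); save(c,'pics/w2.png'); c=camera('top'); save(c,'pics/t2.png',(150,150,400,310),3)"
```

```text
from [0.6297 0.0658 0.2   ] [-1.7994e+02 -5.0000e-02  9.1090e+01] turn [-0.007 -0.007 -0.014] shift [ -2.9   2.4 130. ]
```

View pics/t2.png

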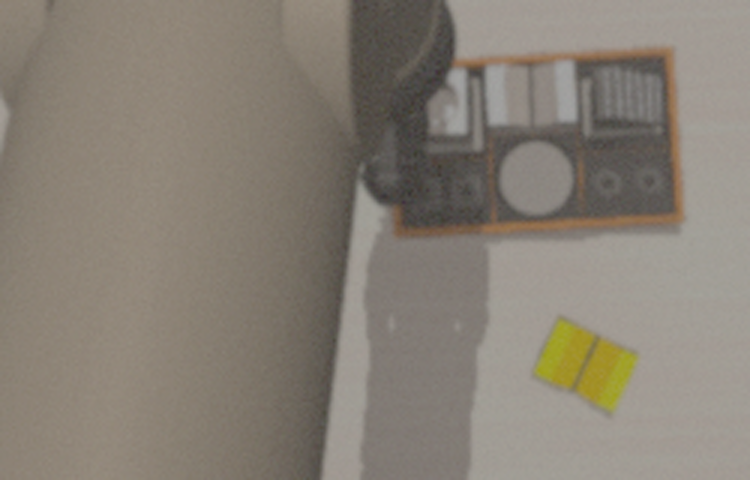

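The arm hides the mat here. The jack has left its recess (crop 537,178) and the tray is undisturbed. Now the collet block.

>>> send_rows(moves=[0, 0, 0, -3, 2.5, 40, 85, 0, 0, 0, -3, 2.5, 85, 85, 0, 0, 0, -3, 2.5, 115, 85, 0, 0, 0, -3, 2.5, 129, 85, 0, 0, 0, -3, 2.5, 129, 85])

```text
t: 9.18
eef_pos: [0.6319, 0.0638, 0.0711]
tcp_rot: [-179.9, -0.0, 91.2]
force: [0.2, -0.5, 0.2]
gripper_width: 0.994
gripper_force: 0.0
```

>>> send_rows(moves=[0, 0, 0, 0, 0, 0, 65, 0, 0, 0, 0, 0, 0, 55, 0, 0, 0, 0, 0, 0, 40, 0, 0, 0, 0, 0, 0, 30, 0, 0, 0, 0, 0, 0, 30])

```text
t: 9.8
eef_pos: [0.6338, 0.0624, 0.0731]
tcp_rot: [179.8, -0.0, 91.1]
force: [0.4, 0.2, 6.1]
gripper_width: 0.509
gripper_force: 62.4
```

>>> send_rows(moves=[0, 0, 0, 0, 0, 0, 30, 0, 0, 0, 0, 0, 0, 30])

```text
t: 10.05
eef_pos: [0.6338, 0.0624, 0.073]
tcp_rot: [179.8, -0.0, 91.1]
force: [0.5, 0.0, 6.1]
gripper_width: 0.507
gripper_force: 62.4
```

```bash
python3 -c "
from h import *
s=sense();print(s['eef_pos'],s['tcp_rot'],s['gripper_width'],s['gripper_force'])"
```

```text
[0.63375707 0.06238986 0.07303407] [ 1.79832140e+02 -1.95826533e-02  9.11112209e+01] 0.5073017792955135 62.410773038864136
```

>>> send_rows(moves=[0, 0, 0, 0, 0, -20, 30, 0, 0, 0, 0, 0, -60, 30, 0, 0, 0, 0, 0, -95, 30, 0, 0, 0, 10, 2, -110, 30, 0, 0, 0, 50, 8, -110, 30])

```text
t: 10.68
eef_pos: [0.6402, 0.1083, 0.1828]
tcp_rot: [179.9, 0.2, 90.7]
force: [0.9, 0.0, -6.3]
gripper_width: 0.507
gripper_force: 62.6
```

>>> send_rows(moves=[0, 0, 0, 50, 7, 0, 30, 0, 0, 0, 100, 14, 0, 30, 0, 0, 0, 145, 20, 0, 30, 0, 0, 0, 170, 22, 0, 30, 0, 0, 0, 177, 22, 10, 30])

```text
t: 11.3
eef_pos: [0.6566, 0.2944, 0.1696]
tcp_rot: [-179.9, -0.1, 91.4]
force: [-0.0, -0.8, -6.4]
gripper_width: 0.506
gripper_force: 62.6
```

>>> send_rows(moves=[0, 0, 0, 0, 0, 35, 30, 0, 0, 0, 0, 0, 70, 30, 0, 0, 0, 0, 0, 92, 30, 0, 0, 0, 0, 0, 100, 30, 0, 0, 0, 0, 0, 100, 30])

```text
t: 11.92
eef_pos: [0.6577, 0.2887, 0.0706]
tcp_rot: [-179.9, 0.1, 91.0]
force: [0.5, -0.4, -5.8]
gripper_width: 0.508
gripper_force: 62.3
```

>>> send_rows(moves=[0, 0, 0, 0, 0, 2, 30, 0, 0, 0, 0, 0, 4, 30, 0, 0, 0, 0, 0, 5, 30, 0, 0, 0, 0, 0, 6, 30, 0, 0, 0, 0, 0, 6, 30])

```text
t: 12.55
eef_pos: [0.6583, 0.2901, 0.0661]
tcp_rot: [180.0, -0.0, 91.1]
force: [-1.0, 0.1, -2.4]
gripper_width: 0.503
gripper_force: 62.6
```

```bash
python3 -c "
from h import *
s=sense();print(s['eef_pos'],s['tcp_rot'],s['gripper_width'],s['force'])"
```

```text
[0.65829445 0.29005491 0.06614675] [ 1.79971777e+02 -1.66732581e-02  9.11178822e+01] 0.5029670529258433 [-0.98288537  0.12869066 -2.3861547 ]
```

>>> send_rows(moves=[0, 0, 0, 0, 0, 0.5, 55, 0, 0, 0, 0, 0, 0.5, 70, 0, 0, 0, 0, 0, 0, 85, 0, 0, 0, 0, 0, 0, 85, 0, 0, 0, 0, 0, -20, 85])

```text
t: 13.18
eef_pos: [0.6566, 0.2895, 0.0841]
tcp_rot: [-179.8, 0.1, 91.1]
force: [-0.5, 0.9, 0.3]
gripper_width: 0.993
gripper_force: 0.0
```

>>> send_rows(moves=[0, 0, 0, 0, 0, -60, 85, 0, 0, 0, 0, 0, -100, 85, 0, 0, 0, -55, -5, -110, 85, 0, 0, 0, -110, -10, -110, 85, 0, 0, 0, -165, -15, -110, 85])

```text
t: 13.8
eef_pos: [0.6468, 0.1229, 0.1979]
tcp_rot: [179.8, -0.0, 91.1]
force: [0.8, -0.3, -0.2]
gripper_width: 0.992
gripper_force: 0.0
```

>>> send_rows(moves=[0, 0, 0, -55, -5, 0, 85, 0, 0, 0, -110, -10, 0, 85, 0, 0, 0, -160, -15, 0, 85, 0, 0, 0, -184, -15, 0, 85, 0, 0, 0, -184, -15, 0, 85])

```text
t: 14.42
eef_pos: [0.6349, -0.0634, 0.1974]
tcp_rot: [179.9, 0.1, 90.8]
force: [-0.3, 1.0, 0.4]
gripper_width: 0.992
gripper_force: 0.0
```

```bash
python3 -c "
from h import *
go(.635,-.059,.071,91.2)
c=camera('top'); save(c,'pics/t3.png',(150,150,400,310),3)"
```

```text
from [ 0.6349 -0.0634  0.1974] [1.7986e+02 1.1000e-01 9.0770e+01] turn [ 0.017  0.013 -0.053] shift [ 4.600e+00 -1.000e-01  1.264e+02]
```

View pics/t3.png

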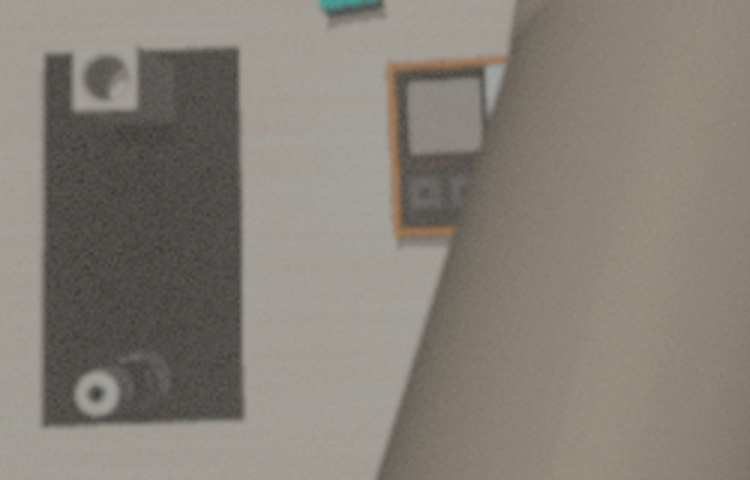

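The collet block (crop 105,78) and the jack (crop 97,393) both stand on the mat. Next is the step block.

>>> send_rows(moves=[0, 0, 0, 2, 0, 40, 85, 0, 0, 0, 2, 0, 80, 85, 0, 0, 0, 2, 0, 110, 85, 0, 0, 0, 2, 0, 122, 85, 0, 0, 0, 2, 0, 122, 85])

```text
t: 15.1
eef_pos: [0.635, -0.0557, 0.0733]
tcp_rot: [-180.0, -0.1, 91.2]
force: [0.5, 0.1, 1.0]
gripper_width: 0.995
gripper_force: 0.0
```

>>> send_rows(moves=[0, 0, 0, 0, 0, 0, 85, 0, 0, 0, 0, 0, 0, 85])

```text
t: 15.35
eef_pos: [0.636, -0.0577, 0.0752]
tcp_rot: [179.8, 0.0, 91.1]
force: [-0.9, 0.5, 0.1]
gripper_width: 0.998
gripper_force: 0.0
```

```bash
python3 -c "
from h import *
go(.635,-.059,.072,91.2)"
```

```text
from [ 0.636  -0.0577  0.0752] [1.7983e+02 1.0000e-02 9.1120e+01] turn [ 0.021  0.001 -0.01 ] shift [-1.3 -1.   3.2]
```

>>> send_rows(moves=[0, 0, 0, -1, -1, 3, 65, 0, 0, 0, -1, -1, 3, 50, 0, 0, 0, -1, -1, 3, 40, 0, 0, 0, -1, -1, 3, 25, 0, 0, 0, -1, -1, 3, 20])

```text
t: 15.98
eef_pos: [0.6348, -0.0586, 0.071]
tcp_rot: [179.9, 0.0, 91.1]
force: [1.4, -0.2, 1.5]
gripper_width: 0.392
gripper_force: 59.4
```

>>> send_rows(moves=[0, 0, 0, 0, 0, 0, 20, 0, 0, 0, 0, 0, 0, 20, 0, 0, 0, 0, 0, 0, 20])

```text
t: 16.35
eef_pos: [0.6348, -0.0586, 0.071]
tcp_rot: [179.9, 0.0, 91.1]
force: [3.5, 0.3, 1.1]
gripper_width: 0.388
gripper_force: 59.6
```

```bash
python3 -c "
from h import *
s=sense();print(s['eef_pos'],s['tcp_rot'],s['gripper_width'],s['force'])"
```

```text
[ 0.6347703  -0.0586051   0.07098467] [1.79881379e+02 1.38273938e-02 9.11192895e+01] 0.3877725757346909 [3.53727115 0.3210132  1.13655066]
```

>>> send_rows(moves=[0, 0, 0, 0, 0, -15, 20, 0, 0, 0, 0, 0, -45, 20, 0, 0, 0, 0, 0, -80, 20, 0, 0, 0, 0, 0, -105, 20, 0, 0, 0, 20, -4, -110, 20])

```text
t: 16.98
eef_pos: [0.6286, -0.0418, 0.1817]
tcp_rot: [-180.0, 0.2, 90.8]
force: [0.9, -0.1, -5.3]
gripper_width: 0.394
gripper_force: 61.1
```

>>> send_rows(moves=[0, 0, 0, 40, -9, 0, 20, 0, 0, 0, 90, -20, 0, 20, 0, 0, 0, 140, -31, 0, 20, 0, 0, 0, 190, -42, 0, 20, 0, 0, 0, 240, -53, 0, 20])

```text
t: 17.6
eef_pos: [0.5679, 0.2034, 0.178]
tcp_rot: [-179.6, 0.0, 91.2]
force: [0.9, 0.2, -6.4]
gripper_width: 0.39
gripper_force: 61.1
```

>>> send_rows(moves=[0, 0, 0, 45, -10, 0, 20, 0, 0, 0, 75, -18, 0, 20, 0, 0, 0, 88, -20, 10, 20, 0, 0, 0, 90, -20, 30, 20, 0, 0, 0, 90, -20, 55, 20])

```text
t: 18.23
eef_pos: [0.5491, 0.2887, 0.1235]
tcp_rot: [-179.9, 0.1, 91.1]
force: [0.0, -1.0, -6.1]
gripper_width: 0.388
gripper_force: 61.1
```

>>> send_rows(moves=[0, 0, 0, 0, 0, 25, 20, 0, 0, 0, 0, 0, 45, 20, 0, 0, 0, 0, 0, 54, 20, 0, 0, 0, 0, 0, 56, 20, 0, 0, 0, 0, 0, 56, 20])

```text
t: 18.85
eef_pos: [0.5505, 0.2897, 0.07]
tcp_rot: [180.0, -0.0, 91.1]
force: [0.4, 0.2, -6.1]
gripper_width: 0.39
gripper_force: 60.8
```

```bash
python3 -c "
from h import *
s=sense();print(s['eef_pos'],s['tcp_rot'],s['gripper_width'],s['force'])
c=camera('side'); save(c,'pics/s4.png',(190,120,400,270),3)"
```

```text
[0.55054448 0.28974301 0.07000332] [ 1.79950266e+02 -9.58804392e-03  9.10922729e+01] 0.38999487637992203 [ 0.38360849  0.21985386 -6.09575956]
```

View pics/s4.png

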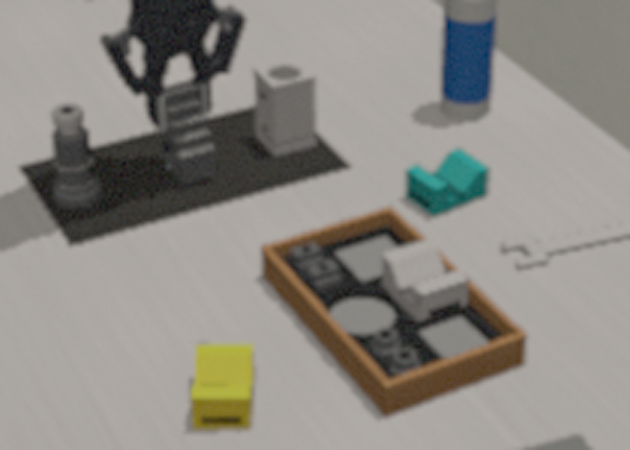

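The jack (75,165) and the collet block (285,110) stand upright on the mat. The step block (187,140) is held level between them. I lower and release it.

>>> send_rows(moves=[0, 0, 0, 0, 0, 2, 20, 0, 0, 0, 0, 0, 4, 20, 0, 0, 0, 0, 0, 5, 20, 0, 0, 0, 0, 0, 6, 20, 0, 0, 0, 0, 0, 6, 20])

```text
t: 19.52
eef_pos: [0.5501, 0.2899, 0.064]
tcp_rot: [-180.0, -0.0, 91.1]
force: [-1.0, 0.5, -2.1]
gripper_width: 0.394
gripper_force: 61.2
```

```bash
python3 -c "
from h import *
s=sense();print(s['eef_pos'],s['tcp_rot'],s['gripper_width'],s['force'])"
```

```text
[0.5501112  0.2898772  0.06398853] [-1.79995034e+02 -1.41222132e-02  9.11120883e+01] 0.39361838451563314 [-0.97513073  0.48680318 -2.11063681]
```

>>> send_rows(moves=[0, 0, 0, 0, 0, 0.5, 45, 0, 0, 0, 0, 0, 0.5, 65, 0, 0, 0, 0, 0, 0, 85, 0, 0, 0, 0, 0, 0, 85, 0, 0, 0, 0, 0, -20, 85])

```text
t: 20.15
eef_pos: [0.5487, 0.2894, 0.082]
tcp_rot: [-179.8, 0.1, 91.1]
force: [-0.1, 0.2, -0.9]
gripper_width: 0.996
gripper_force: 0.0
```

>>> send_rows(moves=[0, 0, 0, 0, 0, -60, 85, 0, 0, 0, 0, 0, -110, 85, 0, 0, 1.2, -50, 15, -120, 85, 0, 0, 2.4, -100, 30, -120, 85, 0, 0, 3.6, -150, 45, -120, 85])

```text
t: 20.78
eef_pos: [0.5986, 0.1395, 0.2042]
tcp_rot: [179.9, -0.1, 62.0]
force: [1.6, -0.5, -0.3]
gripper_width: 0.992
gripper_force: 0.0
```

```bash
python3 -c "
from h import *
go(.643,-.0025,.18,1.5)"
```

```text
from [0.5986 0.1395 0.2042] [ 1.7995e+02 -7.0000e-02  6.2030e+01] turn [ 2.000e-03 -1.100e-02  7.567e+00] shift [-104.6  105.8   24.1]
```

>>> send_rows(moves=[0, 0, 1.2, -30, 30, 5, 85, 0, 0, 2.4, -60, 60, 10, 85, 0, 0, 3.6, -90, 90, 20, 85, 0, 0, 4.8, -105, 106, 24, 85, 0, 0, 6.0, -105, 106, 24, 85])

```text
t: 21.4
eef_pos: [0.643, -0.0053, 0.1792]
tcp_rot: [179.9, 0.0, 13.7]
force: [0.1, 1.0, -0.3]
gripper_width: 0.994
gripper_force: 0.0
```

>>> send_rows(moves=[0, 0, 1.2, 0, 0, 0, 85, 0, 0, 1.57, 0, 0, 0, 85, 0, 0, 1.57, 0, 0, 0, 85, 0, 0, 1.57, 0, 0, 0, 85])

```text
t: 21.9
eef_pos: [0.6431, -0.0014, 0.1795]
tcp_rot: [-180.0, -0.0, 1.8]
force: [0.6, -0.6, -0.0]
gripper_width: 0.997
gripper_force: 0.0
```

```bash
python3 -c "
from h import *
go(.643,-.0025,.04,1.5);print(sense()['joints'])
c=camera('wrist'); save(c,'pics/w5.png')
print([proj(c,p).round(1) for p in ((.643,-.0025,.042),(.621,-.0025,.042),(.665,-.0025,.042))])"
```

```text
from [ 0.6431 -0.0014  0.1795] [-179.99   -0.      1.81] turn [-0.001 -0.001  0.039] shift [ -0.2   1.2 139.5]
[-31.76690999  39.17723067  52.2788551   78.15596494 -30.81478347
  77.33805093 -67.44718771]
[array([319.3, 195.8]), array([318.4, 221.9]), array([320.2, 168.5])]
```

View pics/w5.png

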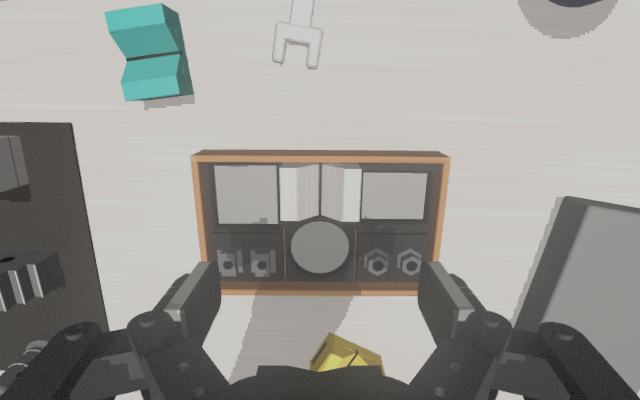

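The V-block sits at (320,192), about 2 mm beyond the predicted spot and centred between the fingers. I descend now.

>>> send_rows(moves=[0, 0, 0, 2, 1, 40, 85, 0, 0, 0, 2, 1, 85, 85, 0, 0, 0, 2, 1, 115, 85, 0, 0, 0, 2, 1, 132, 85, 0, 0, 0, 2, 1, 137, 85])

```text
t: 22.58
eef_pos: [0.6449, -0.0023, 0.0419]
tcp_rot: [-180.0, 0.1, 1.8]
force: [0.0, -0.2, 0.2]
gripper_width: 0.997
gripper_force: 0.0
```

>>> send_rows(moves=[0, 0, 0, 0, 0, 1, 85, 0, 0, 0, 0, 0, 2, 78, 0, 0, 0, 0, 0, 2, 70, 0, 0, 0, 0, 0, 2, 60, 0, 0, 0, 0, 0, 2, 55])

```text
t: 23.2
eef_pos: [0.6459, -0.0021, 0.0418]
tcp_rot: [-180.0, -0.1, 1.8]
force: [-0.9, 1.4, 5.2]
gripper_width: 0.731
gripper_force: 69.5
```

>>> send_rows(moves=[0, 0, 0, 0, 0, 0, 55, 0, 0, 0, 0, 0, 0, 55, 0, 0, 0, 0, 0, 0, 55])

```text
t: 23.58
eef_pos: [0.6459, -0.0021, 0.0419]
tcp_rot: [-180.0, -0.1, 1.8]
force: [0.0, 0.0, 6.2]
gripper_width: 0.731
gripper_force: 69.5
```

```bash
python3 -c "
from h import *
s=sense();print(s['eef_pos'],s['tcp_rot'],s['gripper_width'],s['gripper_force'],s['force'])"
```

```text
[ 0.64593268 -0.00214918  0.04185057] [-1.79962880e+02 -1.15985076e-01  1.76456164e+00] 0.7305920595909616 69.47857618331909 [0.02906743 0.0367287  6.16628624]
```

>>> send_rows(moves=[0, 0, 0, 0, 0, -15, 55, 0, 0, 0, 0, 0, -45, 55, 0, 0, 0, 0, 0, -80, 55, 0, 0, 0, 0, 0, -110, 55, 0, 0, 0, 0, 0, -110, 55])

```text
t: 24.2
eef_pos: [0.6461, -0.0033, 0.1525]
tcp_rot: [179.9, -0.2, 1.7]
force: [0.7, -0.3, -6.7]
gripper_width: 0.733
gripper_force: 68.3
```

```bash
python3 -c "
from h import *
a=cv2.imread('pics/top0.png'); save({'frame':a[:,:,::-1]},'pics/plate.png',(410,170,510,290),5)
s=sense();print(s['gripper_width'],s['force'],s['joints'])
go(.534,-.279,.152,-5.7)"
```

```text
0.7331093596587133 [ 0.74907511 -0.30532569 -6.66020263] [-31.38534004  40.6050605   51.52382842  79.92292649 -31.94206888
  74.35995008 -66.55317055]
from [ 0.6461 -0.0033  0.1525] [179.94  -0.22   1.73] turn [ 0.005 -0.028  0.929] shift [-120.4  272.2    0.3]
```

View pics/plate.png

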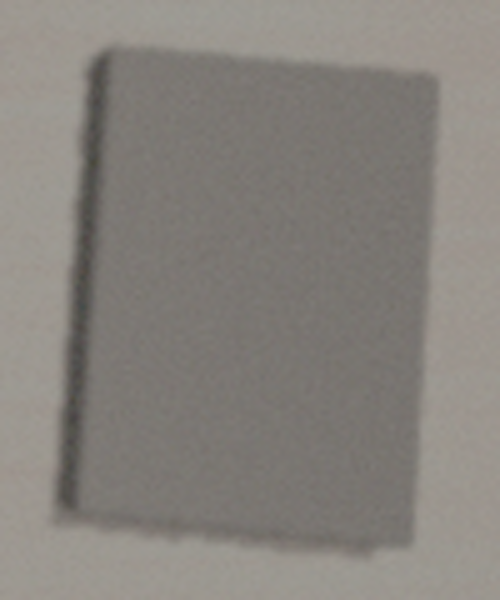

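The top-face corners in the crop are (110,47), (438,73), (413,545) and (78,515). The dark strip on the left is the side face.

```bash
python3 -c "
from h import *
c=camera('top')
w=np.array([at(c,(409.6+x/5,169.6+y/5),.04) for x,y in((110,47),(438,73),(413,545),(78,515))])
m=w.mean(0);d=w[0]-w[1]+w[3]-w[2];l=w[0]-w[3]+w[1]-w[2]
print(m,[np.linalg.norm(w[i]-w[i-1]) for i in range(4)],np.degrees(np.arctan2(d[1],d[0]))-90,np.degrees(np.arctan2(l[1],l[0])))
go(m[0]+.001,m[1],.152,-5.5)"
```

```text
[ 0.53341755 -0.28224306  0.04      ] [np.float64(0.1982672241305948), np.float64(0.13737982589610967), np.float64(0.19792612728396), np.float64(0.13733784048804862)] -6.4394029611908365 -6.91754499743749
from [ 0.6447 -0.0026  0.1503] [-1.80e+02  2.00e-02  1.73e+00] turn [0.    0.002 0.904] shift [-118.7  276.1   -1.7]
```

>>> send_rows(moves=[0, 0, 0.2, -20, 46, 0, 55, 0, 0, 0.4, -40, 93, 0, 55, 0, 0, 0.6, -60, 139, 0, 55, 0, 0, 0.8, -80, 186, 0, 55, 0, 0, 1.0, -100, 232, 0, 55])

```text
t: 24.88
eef_pos: [0.5499, -0.2375, 0.1476]
tcp_rot: [-179.9, 0.3, -6.3]
force: [1.0, -0.2, -6.7]
gripper_width: 0.728
gripper_force: 68.2
```

```bash
python3 -c "
from h import *
go(.5345,-.2822,.08,-6.6)"
```

```text
from [ 0.5499 -0.2375  0.1476] [-179.9     0.28   -6.31] turn [-0.012  0.035  0.037] shift [-10.1  46.2  67.6]
```

>>> send_rows(moves=[0, 0, 0.03, -13, 44, 0, 55, 0, 0, 0.03, -13, 44, 15, 55, 0, 0, 0.03, -13, 44, 40, 55, 0, 0, 0.03, -13, 44, 58, 55, 0, 0, 0.03, -13, 44, 64, 55])

```text
t: 25.5
eef_pos: [0.5332, -0.2779, 0.0836]
tcp_rot: [-179.9, 0.3, -6.5]
force: [-0.2, 0.3, -5.8]
gripper_width: 0.735
gripper_force: 68.2
```

>>> send_rows(moves=[0, 0, 0, 0, 0, 1, 55, 0, 0, 0, 0, 0, 1, 55, 0, 0, 0, 0, 0, 1, 55])

```text
t: 25.88
eef_pos: [0.535, -0.2801, 0.0864]
tcp_rot: [180.0, -0.1, -6.5]
force: [-0.6, -0.9, -5.9]
gripper_width: 0.734
gripper_force: 68.3
```

```bash
python3 -c "
from h import *
go(.5345,-.2822,.0725,-6.6)"
```

```text
from [ 0.535  -0.2801  0.0864] [ 1.7996e+02 -1.0000e-01 -6.4900e+00] turn [ 0.005 -0.012  0.014] shift [-0.3  2.1 13.9]
```

>>> send_rows(moves=[0, 0, 0, 0, 2, 3, 55, 0, 0, 0, 0, 2, 6, 55, 0, 0, 0, 0, 2, 9, 55, 0, 0, 0, 0, 2, 11, 55, 0, 0, 0, 0, 2, 11.5, 55])

```text
t: 26.5
eef_pos: [0.5342, -0.2815, 0.0737]
tcp_rot: [-180.0, 0.0, -6.5]
force: [0.0, -0.0, -5.8]
gripper_width: 0.728
gripper_force: 68.4
```

>>> send_rows(moves=[0, 0, 0, 0, 0, 0.5, 55, 0, 0, 0, 0, 0, 1, 55, 0, 0, 0, 0, 0, 1.5, 55, 0, 0, 0, 0, 0, 2, 55, 0, 0, 0, 0, 0, 2, 55])

```text
t: 27.12
eef_pos: [0.5343, -0.2817, 0.072]
tcp_rot: [-180.0, -0.0, -6.5]
force: [0.1, -0.3, -6.3]
gripper_width: 0.731
gripper_force: 68.4
```

>>> send_rows(moves=[0, 0, 0, 0, 0, 0.4, 55, 0, 0, 0, 0, 0, 0.8, 55, 0, 0, 0, 0, 0, 1.0, 55, 0, 0, 0, 0, 0, 1.0, 55])

```text
t: 27.62
eef_pos: [0.5343, -0.2817, 0.0719]
tcp_rot: [-180.0, -0.0, -6.5]
force: [-3.7, 1.6, 3.9]
gripper_width: 0.728
gripper_force: 69.3
```

Contact. I release, lift and inspect.

>>> send_rows(moves=[0, 0, 0, 0, 0, 0, 68, 0, 0, 0, 0, 0, 0, 75, 0, 0, 0, 0, 0, 0, 85, 0, 0, 0, 0, 0, 0, 85, 0, 0, 0, 0, 0, -15, 85])

```text
t: 28.25
eef_pos: [0.5336, -0.281, 0.0854]
tcp_rot: [-179.9, 0.1, -6.5]
force: [0.5, 0.0, 0.5]
gripper_width: 0.996
gripper_force: 0.0
```

>>> send_rows(moves=[0, 0, 0, 0, 0, -50, 85, 0, 0, 0, 0, 0, -100, 85, 0, 0, 0, 0, 0, -115, 85, 0, 0, 0, 0, 0, -115, 85, 0, 0, 0, 0, 0, -115, 85])

```text
t: 28.88
eef_pos: [0.5336, -0.2808, 0.1994]
tcp_rot: [-179.9, 0.2, -6.5]
force: [0.1, -0.5, 0.2]
gripper_width: 0.992
gripper_force: 0.0
```

```bash
python3 -c "
from h import *
c=camera('wrist'); save(c,'pics/w6.png'); import pickle; pickle.dump(c,open('w6.pkl','wb'))
print(sense()['joints'].round(1)); go(.45,.0,.2,91.1)"
```

```text
[ -8.9  34.7  56.1  83.7 -28.9  77.2 -47.5]
from [ 0.5336 -0.2807  0.1991] [-179.9     0.18   -6.48] turn [-2.8000e-02  6.0000e-03 -1.2198e+01] shift [-1.147e+02 -2.694e+02 -1.000e-01]
```

View pics/w6.png

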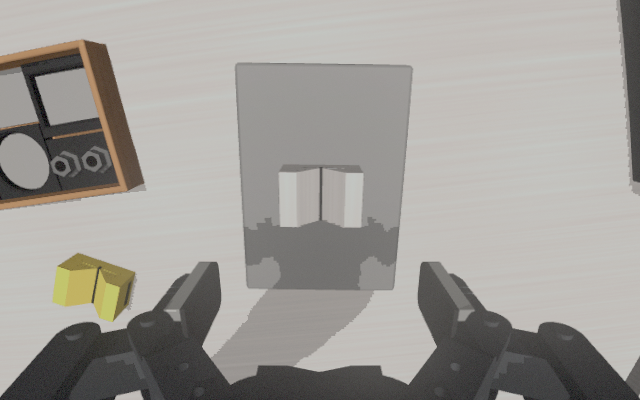

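```bash
python3 -c "
from h import *
import pickle; c=pickle.load(open('w6.pkl','rb'))
w=np.array([at(c,p,.04) for p in((237,64),(411,67),(395,290),(248,288))]);v=np.array([at(c,p,.072) for p in((280,171),(363,171),(363,227),(280,227))])
print(w.mean(0),v.mean(0),[np.linalg.norm(v[i]-v[i-1]) for i in range(4)],[np.linalg.norm(w[i]-w[i-1]) for i in range(4)])
go(.558,.29,.19,91.1)"
```

```text
[ 0.53350594 -0.28460004  0.04      ] [ 0.5328218  -0.28331074  0.072     ] [np.float64(0.04470096247650089), np.float64(0.06184334148348814), np.float64(0.04468938083184848), np.float64(0.06503301938953875)] [np.float64(0.19654557554042928), np.float64(0.1349294172178233), np.float64(0.19636781422596294), np.float64(0.13840637635972772)]
from [ 0.5336 -0.2807  0.1991] [-179.9     0.18   -6.48] turn [-2.8000e-02  6.0000e-03 -1.2198e+01] shift [ -40.2 -569.8   10.2]
```

The V-block is centred on the plate: its vee line is at pixel (321,195), about 2 mm from the plate centre, vee up. Now I return to the mat for the step block.

>>> send_rows(moves=[0, 0, -1.2, -4, -57, 0, 85, 0, 0, -2.4, -8, -114, 0, 85, 0, 0, -3.6, -12, -171, 0, 85, 0, 0, -4.8, -16, -228, 0, 85, 0, 0, -6.0, -20, -285, 0, 85])

```text
t: 29.55
eef_pos: [0.5456, 0.006, 0.1995]
tcp_rot: [-179.9, 0.1, 41.8]
force: [0.7, 0.0, -0.5]
gripper_width: 1.0
gripper_force: 0.0
```

```bash
python3 -c "
from h import *
go(.5501,.2899,.18,91.1)"
```

```text
from [0.5456 0.006  0.1995] [-1.7991e+02  1.2000e-01  4.1840e+01] turn [-0.018  0.009 -6.158] shift [ 192.8 -208.5   19.4]
```

>>> send_rows(moves=[0, 0, -1.2, 38, -41, 0, 85, 0, 0, -2.4, 77, -83, 0, 85, 0, 0, -3.6, 116, -125, 0, 85, 0, 0, -4.8, 154, -167, 0, 85, 0, 0, -6.0, 192, -207, 0, 85])

```text
t: 30.18
eef_pos: [0.552, 0.2879, 0.1991]
tcp_rot: [-179.8, 0.1, 89.9]
force: [1.7, 0.1, -0.6]
gripper_width: 0.998
gripper_force: 0.0
```

>>> send_rows(moves=[0, 0, -0.12, 0, 0, 0, 85, 0, 0, -0.12, 0, 0, 0, 85, 0, 0, -0.12, 0, 0, 0, 85])

```text
t: 30.55
eef_pos: [0.5535, 0.2836, 0.2005]
tcp_rot: [-180.0, 0.1, 90.2]
force: [-1.3, -0.8, 0.2]
gripper_width: 0.997
gripper_force: 0.0
```

```bash
python3 -c "
from h import *
go(.5501,.2899,.064,91.1)"
```

```text
from [0.5535 0.2836 0.2005] [-1.7996e+02  1.0000e-01  9.0250e+01] turn [-0.006  0.013 -0.106] shift [  6.6  -3.3 136.5]
```

>>> send_rows(moves=[0, 0, -0.1, 6, -3, 40, 85, 0, 0, -0.1, 6, -3, 80, 85, 0, 0, -0.1, 6, -3, 110, 85, 0, 0, -0.1, 6, -3, 125, 85, 0, 0, -0.1, 6, -3, 125, 85])

```text
t: 31.18
eef_pos: [0.5499, 0.2908, 0.0754]
tcp_rot: [-179.9, 0.1, 91.2]
force: [-0.1, 0.1, 0.1]
gripper_width: 0.999
gripper_force: 0.0
```

>>> send_rows(moves=[0, 0, 0, 0, 0, 0, 85, 0, 0, 0, 0, 0, 0, 85])

```text
t: 31.42
eef_pos: [0.5513, 0.2924, 0.0777]
tcp_rot: [179.8, -0.1, 91.3]
force: [-0.3, -0.1, -0.4]
gripper_width: 0.997
gripper_force: 0.0
```

```bash
python3 -c "
from h import *
go(.5501,.2899,.064,91.1)"
```

```text
from [0.5513 0.2924 0.0777] [ 1.7984e+02 -9.0000e-02  9.1270e+01] turn [ 0.02  -0.011  0.021] shift [-2.5 -1.3 13.7]
```

>>> send_rows(moves=[0, 0, 0.02, -2.5, -1, 6, 85, 0, 0, 0.02, -2.5, -1, 12, 85, 0, 0, 0.02, -2.5, -1, 13, 85, 0, 0, 0.02, -2.5, -1, 13, 85, 0, 0, 0.02, -2.5, -1, 13, 85])

```text
t: 32.05
eef_pos: [0.5494, 0.2896, 0.0631]
tcp_rot: [180.0, -0.0, 91.1]
force: [-1.3, 0.1, 0.0]
gripper_width: 0.996
gripper_force: 0.0
```

>>> send_rows(moves=[0, 0, 0, 0, 0, 0, 65, 0, 0, 0, 0, 0, 0, 50, 0, 0, 0, 0, 0, 0, 40, 0, 0, 0, 0, 0, 0, 25, 0, 0, 0, 0, 0, 0, 20])

```text
t: 32.67
eef_pos: [0.5498, 0.2895, 0.0634]
tcp_rot: [179.9, -0.0, 91.1]
force: [0.3, -0.3, 1.4]
gripper_width: 0.387
gripper_force: 59.4
```

>>> send_rows(moves=[0, 0, 0, 0, 0, 0, 20, 0, 0, 0, 0, 0, 0, 20, 0, 0, 0, 0, 0, 0, 20])

```text
t: 33.05
eef_pos: [0.5498, 0.2895, 0.0634]
tcp_rot: [179.9, -0.0, 91.1]
force: [2.3, 0.2, 1.7]
gripper_width: 0.389
gripper_force: 59.5
```

```bash
python3 -c "
from h import *
go(.6348,-.0586,.071,91.1)"
```

```text
from [0.5498 0.2895 0.0634] [ 1.7993e+02 -2.0000e-02  9.1110e+01] turn [ 0.009 -0.002  0.001] shift [-349.7   78.3   -7.6]
```

>>> send_rows(moves=[0, 0, 0, 0, 0, -15, 20, 0, 0, 0, 0, 0, -50, 20, 0, 0, 0, 0, 0, -90, 20, 0, 0, 0, 0, 0, -115, 20, 0, 0, 0, -25, 6, -120, 20])

```text
t: 33.67
eef_pos: [0.5541, 0.2688, 0.1843]
tcp_rot: [-180.0, -0.2, 91.5]
force: [0.1, 0.3, -6.9]
gripper_width: 0.386
gripper_force: 60.9
```

>>> send_rows(moves=[0, 0, 0, -50, 11, 0, 20, 0, 0, 0, -100, 22, 0, 20, 0, 0, 0, -150, 34, 0, 20, 0, 0, 0, -200, 45, 0, 20, 0, 0, 0, -250, 56, 0, 20])

```text
t: 34.3
eef_pos: [0.6149, 0.0148, 0.1818]
tcp_rot: [-179.7, -0.1, 91.1]
force: [0.7, 0.4, -5.8]
gripper_width: 0.393
gripper_force: 60.8
```

>>> send_rows(moves=[0, 0, 0, -45, 10, 0, 20, 0, 0, 0, -70, 15, 0, 20, 0, 0, 0, -75, 16, 20, 20, 0, 0, 0, -75, 16, 55, 20, 0, 0, 0, -75, 16, 80, 20])

```text
t: 34.92
eef_pos: [0.6312, -0.0579, 0.1]
tcp_rot: [-179.6, -0.1, 91.1]
force: [-0.9, 0.9, -6.2]
gripper_width: 0.39
gripper_force: 60.5
```

>>> send_rows(moves=[0, 0, 0, 0, 0, 7, 20, 0, 0, 0, 0, 0, 12, 20, 0, 0, 0, 0, 0, 12, 20, 0, 0, 0, 0, 0, 12, 20])

```text
t: 35.42
eef_pos: [0.6348, -0.0591, 0.0922]
tcp_rot: [179.9, 0.0, 91.1]
force: [0.1, 0.5, -6.2]
gripper_width: 0.388
gripper_force: 60.8
```

```bash
python3 -c "
from h import *
go(.6348,-.059,.0704,91.1)"
```

```text
from [ 0.6348 -0.0591  0.0922] [1.7988e+02 1.0000e-02 9.1110e+01] turn [0.015 0.001 0.002] shift [ 0.1  0.  21.8]
```

Right on target. I lower it into the recess.

>>> send_rows(moves=[0, 0, 0, 0, 0, 5, 20, 0, 0, 0, 0, 0, 10, 20, 0, 0, 0, 0, 0, 15, 20, 0, 0, 0, 0, 0, 18, 20, 0, 0, 0, 0, 0, 20, 20])

```text
t: 36.05
eef_pos: [0.6339, -0.0589, 0.0706]
tcp_rot: [-180.0, -0.0, 91.1]
force: [-0.5, 0.2, -6.2]
gripper_width: 0.393
gripper_force: 61.0
```

>>> send_rows(moves=[0, 0, 0, 0, 0, 0.5, 20, 0, 0, 0, 0, 0, 1, 20, 0, 0, 0, 0, 0, 1.5, 20, 0, 0, 0, 0, 0, 2, 20, 0, 0, 0, 0, 0, 2, 20])

```text
t: 36.67
eef_pos: [0.6341, -0.059, 0.0703]
tcp_rot: [180.0, -0.0, 91.1]
force: [-4.4, 1.9, 5.6]
gripper_width: 0.386
gripper_force: 62.3
```

>>> send_rows(moves=[0, 0, 0, 0, 0, 0, 45, 0, 0, 0, 0, 0, 0, 65, 0, 0, 0, 0, 0, 0, 85, 0, 0, 0, 0, 0, 0, 85, 0, 0, 0, 0, 0, -20, 85])

```text
t: 37.3
eef_pos: [0.6325, -0.0586, 0.0878]
tcp_rot: [-179.8, -0.0, 91.1]
force: [-0.5, 0.4, -0.4]
gripper_width: 0.996
gripper_force: 0.0
```

>>> send_rows(moves=[0, 0, 0, 0, 0, -60, 85, 0, 0, 0, 0, 0, -105, 85, 0, 0, 0, 50, 4, -110, 85, 0, 0, 0, 105, 9, -110, 85, 0, 0, 0, 160, 14, -110, 85])

```text
t: 37.92
eef_pos: [0.6455, 0.1026, 0.2013]
tcp_rot: [179.8, -0.0, 91.1]
force: [1.2, -0.1, 0.5]
gripper_width: 0.993
gripper_force: 0.0
```

>>> send_rows(moves=[0, 0, 0, 55, 5, 0, 85, 0, 0, 0, 110, 10, 0, 85, 0, 0, 0, 165, 15, 0, 85, 0, 0, 0, 189, 17, 0, 85, 0, 0, 0, 189, 17, 20, 85])

```text
t: 38.55
eef_pos: [0.659, 0.2957, 0.1821]
tcp_rot: [179.7, -0.2, 91.5]
force: [-0.3, -0.3, 0.3]
gripper_width: 0.995
gripper_force: 0.0
```

>>> send_rows(moves=[0, 0, 0, 0, 0, 40, 85, 0, 0, 0, 0, 0, 75, 85, 0, 0, 0, 0, 0, 90, 85, 0, 0, 0, 0, 0, 90, 85, 0, 0, 0, 0, 0, 90, 85])

```text
t: 39.17
eef_pos: [0.6597, 0.2909, 0.0914]
tcp_rot: [179.8, -0.1, 91.1]
force: [-0.1, -0.2, -0.3]
gripper_width: 0.993
gripper_force: 0.0
```

```bash
python3 -c "
from h import *
go(.6583,.2901,.0661,91.1)"
```

```text
from [0.6597 0.2909 0.0914] [ 1.7978e+02 -7.0000e-02  9.1120e+01] turn [ 0.027 -0.008  0.003] shift [-0.8 -1.5 25.3]
```

>>> send_rows(moves=[0, 0, 0, -1, -1, 12, 85, 0, 0, 0, -1, -1, 22, 85, 0, 0, 0, -1, -1, 25, 85, 0, 0, 0, -1, -1, 25, 85, 0, 0, 0, -1, -1, 25, 85])

```text
t: 39.8
eef_pos: [0.6575, 0.2896, 0.0643]
tcp_rot: [180.0, -0.0, 91.1]
force: [0.5, -0.2, 0.7]
gripper_width: 0.993
gripper_force: 0.0
```

>>> send_rows(moves=[0, 0, 0, 0, 0, 0, 65, 0, 0, 0, 0, 0, 0, 55, 0, 0, 0, 0, 0, 0, 40, 0, 0, 0, 0, 0, 0, 30, 0, 0, 0, 0, 0, 0, 30])

```text
t: 40.42
eef_pos: [0.6579, 0.2896, 0.0646]
tcp_rot: [179.9, -0.0, 91.1]
force: [1.0, 0.8, 1.6]
gripper_width: 0.505
gripper_force: 61.7
```

>>> send_rows(moves=[0, 0, 0, 0, 0, 0, 30, 0, 0, 0, 0, 0, 0, 30, 0, 0, 0, 0, 0, 0, 30])

```text
t: 40.8
eef_pos: [0.6579, 0.2896, 0.0646]
tcp_rot: [179.9, -0.0, 91.1]
force: [2.2, 0.5, 3.4]
gripper_width: 0.501
gripper_force: 61.8
```

```bash
python3 -c "
from h import *
go(.6338,.0624,.073,91.1)"
```

```text
from [0.6579 0.2896 0.0646] [ 1.7991e+02 -1.0000e-02  9.1110e+01] turn [ 0.011 -0.002  0.001] shift [-226.7  -28.5   -8.5]
```

>>> send_rows(moves=[0, 0, 0, 0, 0, -15, 30, 0, 0, 0, 0, 0, -50, 30, 0, 0, 0, 0, 0, -90, 30, 0, 0, 0, 0, 0, -112, 30, 0, 0, 0, -25, -3, -115, 30])

```text
t: 41.42
eef_pos: [0.6535, 0.2688, 0.1798]
tcp_rot: [-180.0, -0.2, 91.5]
force: [0.7, 0.2, -6.1]
gripper_width: 0.503
gripper_force: 62.2
```

>>> send_rows(moves=[0, 0, 0, -50, -6, 0, 30, 0, 0, 0, -100, -13, 0, 30, 0, 0, 0, -150, -19, 0, 30, 0, 0, 0, -190, -24, 0, 30, 0, 0, 0, -202, -25.5, 10, 30])

```text
t: 42.05
eef_pos: [0.6317, 0.0564, 0.1688]
tcp_rot: [-179.9, 0.2, 90.7]
force: [0.4, -0.4, -5.3]
gripper_width: 0.508
gripper_force: 62.1
```

>>> send_rows(moves=[0, 0, 0, 0, 0, 30, 30, 0, 0, 0, 0, 0, 60, 30, 0, 0, 0, 0, 0, 78, 30, 0, 0, 0, 0, 0, 78, 30, 0, 0, 0, 0, 0, 78, 30])

```text
t: 42.68
eef_pos: [0.6341, 0.0623, 0.0921]
tcp_rot: [179.9, -0.0, 91.1]
force: [0.2, -0.1, -5.4]
gripper_width: 0.508
gripper_force: 62.1
```

>>> send_rows(moves=[0, 0, 0, 0, 0, 0, 30, 0, 0, 0, 0, 0, 0, 30])

```text
t: 42.92
eef_pos: [0.6339, 0.062, 0.0921]
tcp_rot: [179.9, -0.0, 91.1]
force: [0.2, -0.0, -5.8]
gripper_width: 0.505
gripper_force: 62.1
```

```bash
python3 -c "
from h import *
go(.6338,.0619,.0715,91.1)"
```

```text
from [0.6339 0.062  0.0921] [ 1.7989e+02 -2.0000e-02  9.1110e+01] turn [ 0.014 -0.002  0.001] shift [-0.1 -0.1 20.6]
```

>>> send_rows(moves=[0, 0, 0, 0, 0, 5, 30, 0, 0, 0, 0, 0, 10, 30, 0, 0, 0, 0, 0, 15, 30, 0, 0, 0, 0, 0, 18, 30, 0, 0, 0, 0, 0, 19.5, 30])

```text
t: 43.55
eef_pos: [0.6329, 0.062, 0.0715]
tcp_rot: [-179.9, -0.0, 91.1]
force: [-2.4, 0.1, 0.7]
gripper_width: 0.509
gripper_force: 62.8
```

>>> send_rows(moves=[0, 0, 0, 0, 0, 0.5, 30, 0, 0, 0, 0, 0, 1, 30, 0, 0, 0, 0, 0, 1.5, 30, 0, 0, 0, 0, 0, 1.5, 30])

```text
t: 44.05
eef_pos: [0.6329, 0.062, 0.0715]
tcp_rot: [-180.0, -0.0, 91.1]
force: [-5.4, -0.1, 5.7]
gripper_width: 0.507
gripper_force: 63.6
```

>>> send_rows(moves=[0, 0, 0, 0, 0, 0, 55, 0, 0, 0, 0, 0, 0, 70, 0, 0, 0, 0, 0, 0, 85, 0, 0, 0, 0, 0, 0, 85, 0, 0, 0, 0, 0, -20, 85])

```text
t: 44.68
eef_pos: [0.6317, 0.0621, 0.0889]
tcp_rot: [-179.8, 0.0, 91.1]
force: [-0.7, -0.0, -0.3]
gripper_width: 0.997
gripper_force: 0.0
```

>>> send_rows(moves=[0, 0, 0, 0, 0, -60, 85, 0, 0, 0, 0, 0, -105, 85, 0, 0, 0, 40, -32, -120, 85, 0, 0, 0, 80, -64, -120, 85, 0, 0, 0, 120, -96, -120, 85])

```text
t: 45.3
eef_pos: [0.5346, 0.1813, 0.2121]
tcp_rot: [179.8, -0.1, 91.1]
force: [0.9, 1.2, 0.4]
gripper_width: 0.996
gripper_force: 0.0
```

>>> send_rows(moves=[0, 0, 0, 40, -32, 0, 85, 0, 0, 0, 80, -64, 0, 85, 0, 0, 0, 110, -88, 0, 85, 0, 0, 0, 110, -88, 0, 85, 0, 0, 0, 110, -88, 25, 85])

```text
t: 45.92
eef_pos: [0.4473, 0.289, 0.1881]
tcp_rot: [179.6, -0.2, 91.1]
force: [0.2, -0.1, -0.7]
gripper_width: 0.995
gripper_force: 0.0
```

>>> send_rows(moves=[0, 0, 0, 0, 0, 40, 85, 0, 0, 0, 0, 0, 75, 85, 0, 0, 0, 0, 0, 90, 85, 0, 0, 0, 0, 0, 90, 85, 0, 0, 0, 0, 0, 90, 85])

```text
t: 46.55
eef_pos: [0.4463, 0.2888, 0.0967]
tcp_rot: [179.8, -0.1, 91.1]
force: [1.1, -0.4, 0.3]
gripper_width: 0.995
gripper_force: 0.0
```

```bash
python3 -c "
from h import *
go(.4445,.2885,.066,91.1)"
```

```text
from [0.4463 0.2888 0.0967] [ 1.7983e+02 -1.0000e-01  9.1080e+01] turn [ 0.021 -0.013 -0.003] shift [-0.3 -1.9 30.7]
```

>>> send_rows(moves=[0, 0, 0, 0, -1.5, 12, 85, 0, 0, 0, 0, -1.5, 24, 85, 0, 0, 0, 0, -1.5, 30, 85, 0, 0, 0, 0, -1.5, 30, 85, 0, 0, 0, 0, -1.5, 30, 85])

```text
t: 47.18
eef_pos: [0.4435, 0.2885, 0.0651]
tcp_rot: [180.0, -0.0, 91.1]
force: [-1.5, 0.3, -0.1]
gripper_width: 0.999
gripper_force: 0.0
```

>>> send_rows(moves=[0, 0, 0, 0, 0, 0, 65, 0, 0, 0, 0, 0, 0, 50, 0, 0, 0, 0, 0, 0, 40, 0, 0, 0, 0, 0, 0, 25, 0, 0, 0, 0, 0, 0, 20])

```text
t: 47.8
eef_pos: [0.4444, 0.2886, 0.0656]
tcp_rot: [179.9, -0.0, 91.1]
force: [0.9, 0.2, 2.2]
gripper_width: 0.379
gripper_force: 59.4
```

>>> send_rows(moves=[0, 0, 0, 0, 0, 0, 20, 0, 0, 0, 0, 0, 0, 20, 0, 0, 0, 0, 0, 0, 20])

```text
t: 48.18
eef_pos: [0.4444, 0.2886, 0.0656]
tcp_rot: [179.9, -0.0, 91.1]
force: [2.9, -1.1, 4.0]
gripper_width: 0.372
gripper_force: 59.7
```

```bash
python3 -c "
from h import *
go(.5834,-.005,.073,91.1)"
```

```text
from [0.4444 0.2886 0.0656] [ 1.7987e+02 -5.0000e-02  9.1100e+01] turn [ 0.016 -0.006 -0.001] shift [-296.2  133.4   -7.3]
```

>>> send_rows(moves=[0, 0, 0, 0, 0, -15, 20, 0, 0, 0, 0, 0, -50, 20, 0, 0, 0, 0, 0, -90, 20, 0, 0, 0, 0, 0, -125, 20, 0, 0, 0, -20, 9, -130, 20])

```text
t: 48.8
eef_pos: [0.4508, 0.2715, 0.1966]
tcp_rot: [-179.9, -0.2, 91.4]
force: [-0.1, 0.3, -4.5]
gripper_width: 0.372
gripper_force: 60.6
```

>>> send_rows(moves=[0, 0, 0, -50, 23, 0, 20, 0, 0, 0, -100, 45, 0, 20, 0, 0, 0, -150, 68, 0, 20, 0, 0, 0, -200, 90, 0, 20, 0, 0, 0, -245, 110, 0, 20])

```text
t: 49.42
eef_pos: [0.5653, 0.0247, 0.1935]
tcp_rot: [-179.6, -0.1, 91.1]
force: [0.4, 0.8, -4.1]
gripper_width: 0.373
gripper_force: 60.5
```

>>> send_rows(moves=[0, 0, 0, -25, 12, 0, 20, 0, 0, 0, -31, 14, 10, 20, 0, 0, 0, -31, 14, 45, 20, 0, 0, 0, -31, 14, 80, 20, 0, 0, 0, -31, 14, 100, 20])

```text
t: 50.05
eef_pos: [0.5778, -0.0011, 0.091]
tcp_rot: [-179.5, -0.2, 91.3]
force: [0.0, 0.1, -4.5]
gripper_width: 0.373
gripper_force: 60.4
```

>>> send_rows(moves=[0, 0, 0, 0, 0, 2, 20, 0, 0, 0, 0, 0, 2, 20, 0, 0, 0, 0, 0, 2, 20, 0, 0, 0, 0, 0, 2, 20])

```text
t: 50.55
eef_pos: [0.5826, -0.0049, 0.094]
tcp_rot: [179.9, -0.0, 91.1]
force: [0.7, 0.4, -4.6]
gripper_width: 0.371
gripper_force: 60.6
```

```bash
python3 -c "
from h import *
go(.5834,-.005,.0726,91.1)"
```

```text
from [ 0.5826 -0.0049  0.094 ] [ 1.799e+02 -2.000e-02  9.112e+01] turn [ 0.013 -0.002  0.002] shift [-0.2  0.8 21.4]
```

>>> send_rows(moves=[0, 0, 0, 0, 1, 5, 20, 0, 0, 0, 0, 1, 9, 20, 0, 0, 0, 0, 1, 13, 20, 0, 0, 0, 0, 1, 17, 20, 0, 0, 0, 0, 1, 19.5, 20])

```text
t: 51.18
eef_pos: [0.5828, -0.005, 0.0731]
tcp_rot: [-180.0, 0.0, 91.1]
force: [0.7, 0.4, -4.5]
gripper_width: 0.372
gripper_force: 60.6
```

>>> send_rows(moves=[0, 0, 0, 0, 0, 0.5, 20, 0, 0, 0, 0, 0, 1, 20, 0, 0, 0, 0, 0, 1.5, 20, 0, 0, 0, 0, 0, 1.5, 20])

```text
t: 51.68
eef_pos: [0.5831, -0.005, 0.0727]
tcp_rot: [180.0, -0.0, 91.1]
force: [-1.9, 0.7, -0.6]
gripper_width: 0.375
gripper_force: 61.1
```

Seated. I release, retreat up and away, and check.

>>> send_rows(moves=[0, 0, 0, 0, 0, 0.5, 45, 0, 0, 0, 0, 0, 0.5, 65, 0, 0, 0, 0, 0, 0, 85, 0, 0, 0, 0, 0, 0, 85, 0, 0, 0, 0, 0, -20, 85])

```text
t: 52.3
eef_pos: [0.5815, -0.0047, 0.0907]
tcp_rot: [-179.8, -0.0, 91.1]
force: [0.3, 0.4, 0.2]
gripper_width: 0.994
gripper_force: 0.0
```

>>> send_rows(moves=[0, 0, 0, 0, 0, -60, 85, 0, 0, 0, 0, 0, -110, 85, 0, 0, 0, 0, -50, -150, 85, 0, 0, 0, 0, -80, -180, 85, 0, 0, 0, 0, -80, -180, 85])

```text
t: 52.92
eef_pos: [0.5031, -0.0071, 0.275]
tcp_rot: [179.7, -0.1, 91.1]
force: [0.9, 0.7, 0.2]
gripper_width: 0.999
gripper_force: 0.0
```

```bash
python3 -c "
from h import *
c=camera('side'); save(c,'pics/s7.png',(190,130,430,350),3); c=camera('wrist'); save(c,'pics/w7.png',(240,40,520,300),2)
a=cv2.imread('pics/s7.png'); b=cv2.imread('pics/w7.png'); a=cv2.resize(a,(400,367)); b=cv2.resize(b,(395,367)); cv2.imwrite('pics/f7.png',np.hstack([a,b]))"
```

```text
(no output)
```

View pics/f7.png

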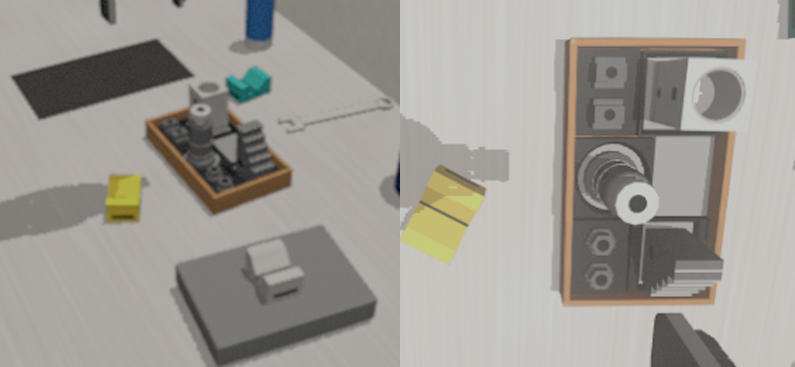

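The collet block (690,95), the jack (620,190) and the step block (680,260) are upright and down in their recesses. The V-block (275,270) is vee up in the middle of the granite. I hand the job in.

```bash
python3 -c "
from plant import *
print(job_done())"
```

```text
the job is handed in; nothing more can be done
None
```

The job is handed in: the V-block stands vee up in the middle of the granite plate, about 2 mm off its centre, and the screw jack, collet block and step block are back down in their own recesses, all upright in the final pictures. The hand-in returned no verdict.

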